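# Clamp the rubber specimen and hold the plunger gauge on its mark

## Robot

A 6-joint arm with a two-finger parallel gripper is mounted at the origin on the work surface. World frame = base frame: x ahead of the robot, y to its left, z up, the work surface at z = 0. Lengths are in m, angles in rad, forces in N, time in s.
With the tool pointing down it reaches from about 0.35 to 0.975 m from the base axis. Payload 7.1 kg.
Tool frame: the origin (TCP) lies midway between the tips of the shut fingers; the grasp point (between the pads) lies 19 mm behind it; z points along the fingers, y is the line along which they close (so a half turn about z gives the same grasp; the last joint's range is limited). The gripper opens to 88 mm and grips with 3 to 60 N. Pads are 20 mm wide; open, the fingers measure 115 mm over their backs; the gripper's body (75 mm by 178 mm) begins 61 mm behind the grasp point.
Start: joints at [-1.204, 0.423, 1.63, -0, 1.089, -0.019], TCP at [0.235, -0.579, 0.223] pointing down, gripper open.
Joint ranges: [-3, 3], [-0.9, 2.11], [0.09, 2.58], [-1.31, 4.45], [0.11, 2.69], [-2.54, 2.54]. Speed limits (rad/s): [2.39, 2.39, 3.01, 3.14, 3.14, 3.14].

## Interface

Orientations are given as a unit quaternion [w, x, y, z].
In Python, from station import move_pose, movel, movej, command_gripper, wait, inverse_kinematics, read_camera, camera_info, MotionError, job_done, get_time, get_joint_pos, get_qvel, get_effort, get_tcp_pos, get_ee_rot, get_ft_force, get_ft_torque, get_grip_width, get_finger_force gives the robot as it stands. Calls block until the motion is done:
- move_pose(position, orientation): joint-space move of the TCP to a pose.
- movel(position, frame=None, v=0.15, until_force=None): straight line of the TCP; frame=None keeps the orientation; v is the mean speed in m/s. With until_force (N) it stops when the force on the tool has changed by that much, and returns True; else False.
- movej(angles): joint-space move.
- command_gripper(opening): opening from 0.0 (shut) to 1.0 (fully open); the grip force is fixed at half the most; returns when the fingers have stopped.
- wait(seconds).
- inverse_kinematics(position, orientation): joint angles nearest the present ones, or None.
- read_camera(name): name is "scene" or "top"; returns the picture (420x560x3 uint8, red, green, blue); there is no depth.
- camera_info(name): a dict with "intrinsics" (3x3 intrinsics, pixels), "dist" ([k1, k2, p1, p2, k3] as OpenCV has them; the pictures are not rectified), "T" (4x4, takes a point from camera to world coordinates). Camera axes: x right, y up, looking along -z (the intrinsics and any distortion apply to the point x, -y, -z); pixel columns grow to the right and rows downward; lengths in m; the calibration is good to about 2 mm. A picture is of the moment at which its call begins. camera_info takes no time and is no camera call.
A pose or a line that the arm cannot do raises MotionError and nothing moves.
- job_done(): hands the job in; it is judged then, once.
Readings, each from a call of its own:
- get_time(): time.
- get_joint_pos(): joint angles.
- get_qvel(): joint speeds.
- get_effort(): joint torques, N m.
- get_tcp_pos(): TCP position.
- get_ee_rot(): TCP orientation.
- get_ft_force(): force on the tool from outside, world axes, zero at the start.
- get_ft_torque(): the same for the moment, N m.
- get_grip_width(): opening from 0.0 (shut) to 1.0 (fully open).
- get_finger_force(): force on a finger pad.
Only numpy, scipy, OpenCV 4.12 (cv2) and the standard library are available. Lean on these libraries where they do the work, as an engineer would, in place of code of your own. Each camera call takes 0.05 s, during which the arm holds its last target. There are 200 camera calls.

## Task

Fit the loose square-bored handle fully down onto the square spindle of the specimen clamp, turn it clockwise (seen from above) as far as it goes so that the clamp is tight, and leave the handle on the spindle. Then take the plunger gauge from its stand and hold it upright on the rubber specimen, its tip inside the white ring and its dial facing away from the clamp spindle, pressed gently so that the sprung plunger is pushed about half-way in. Finish while still holding the gauge there, and leave the weights, the caliper and the carton alone.

Things in the scene. Friction and masses are not known exactly. Their poses are not given: they have to be found in the camera images.
- fixture: Fixed fixture: aluminium plate 100 (x) x 220 (y) x 12 mm; dark steel clamp block 50 x 50 mm, top 50 mm above the table, centred 75 mm to +y of the plate's centre. Origin: centre of the plate's underside; y points along the plate to the block. A dark steel strap 26 mm wide reaches from the block 45 mm towards -y over the specimen (at most 42 mm above the table); the spindle lowers it 5 mm.
- seat (a point): Centre of the steel block's top face, on the spindle's axis, 50 mm above the table. Axes as the fixture's. The handle's underside rests here when fully home.
- spindle_top (a point): Centre of the top of the upright square steel spindle: 14 mm square, stepped in to 10.5 mm over its last 4 mm, top 18 mm above the seat. The point turns with the spindle; its x and y axes are square to the spindle's flats, z up.
- spindle (a joint): Angle of the spindle in rad, growing clockwise seen from above: 0 fully slack, 0.9 at the stop (tight). It starts between 0 and 0.25, is slightly stiff (about 0.06 N m) and stays where it is left.
- handle: Loose aluminium handle, 120 g, upright on the table: hub 28 x 28 x 26 mm with a 16 mm square bore, sides parallel to the hub's, open below, 21 mm deep (1 mm clearance each side of the spindle; 0.15 rad of play); above it a flat fin 60 (x) x 14 (y) mm, 26 to 60 mm above the underside, to grip across its thickness. Origin: centre of the underside. Fits in any quarter turn.
- stand: Fixed grey block 75 x 75 x 60 mm with an 18 mm square hole right through, top to bottom; the gauge's stem hangs in the hole and its body rests on the top. Origin: centre of the underside; z up.
- gauge: Loose gauge, 235 g, upright in its stand: grey body 28 (x) x 48 (y) x 60 mm, 45 to 105 mm above the origin; 45 mm dial on its +x face; stem 14 mm diameter from 16 to 45 mm; below it the sprung plunger, 8 mm diameter. Origin: the plunger's flat tip when fully out, on the stem's axis; in the stand 15 mm above the table. z up. Grip across the 48 mm width, upper half.
- gauge_dial (a point): Middle of the gauge body's dial face, 14 mm to the gauge's +x of its axis, 75 mm above its origin.
- gauge_tip (a point): Centre of the plunger's flat tip; it moves up along the stem as the plunger is pushed in.
- plunger (a joint): How far the plunger is pushed into the gauge, in m: 0 fully out, 0.010 all the way in; spring of 0.8 N per mm, no preload.
- specimen: Fixed black rubber block 60 (x) x 100 (y) x 16 mm lying on the fixture's plate, its top 28 mm above the table; as good as rigid. Origin: centre of the underside; axes nearly those of the fixture (y towards the clamp block).
- mark (a point): Centre of the white printed ring (20 mm outside, 16 mm inside diameter) on the specimen's top face, on its long centre line, 20 mm to -y of the middle. Axes as the specimen's.
- weights: Bystander, loose: stack of steel disc weights, up to 64 mm diameter, 53 mm high. Origin: centre of the underside.
- caliper: Bystander, loose: steel caliper lying flat, beam 200 mm long (y), jaws reaching 58 mm to +x, at most 8 mm high. Origin: underside of the beam's middle.
- carton: Bystander, loose: cardboard carton 50 x 100 x 35 mm. Origin: centre of the underside.
Not all that is in view belongs to the job. There is more than one size of the handle; the job needs the middle-sized. Leave any purple look-alike of the stand alone.

How it is judged:
On the way, in this order (a step that is already met when the one before it is completed fails the run):
1. the handle is fully home on the square spindle (z of handle in the frame of seat below 0.004 m and horizontal distance between handle and seat below 0.004 m and angle between handle's own z axis and vertical below 0.1 rad and value of joint spindle below 0.6 rad), for 0.2 s.
2. the clamp is turned tight with the handle on the spindle (z of handle in the frame of seat below 0.004 m and horizontal distance between handle and seat below 0.004 m and angle between handle's own z axis and vertical below 0.1 rad and value of joint spindle above 0.78 rad), for 0.2 s.
3. the gauge is taken up out of its stand by the gripper (z of gauge in the frame of stand above 0.06 m and contact force between the fingers and gauge above 2 N), for 0.1 s.
At the end, for the whole second after the job is handed in: Handle home on the spindle (within 4 mm), spindle at 0.78 rad or more; gauge held by the fingers, tip on the specimen within 6 mm of the ring's centre, upright within 0.1 rad, dial facing away from the spindle within 0.4 rad, plunger 2.5 to 8 mm in, 1 to 12 N on the specimen (all of step 2 and horizontal distance between gauge_tip and mark below 0.006 m and z of gauge_tip in the frame of mark between -0.003 and 0.003 m and angle between gauge's own z axis and vertical below 0.1 rad and angle between the x axis of gauge and the y axis of fixture, either way round below 0.4 rad and y of gauge_dial in the frame of mark below -0.004 m and value of joint plunger between 0.0025 and 0.008 m and contact force between gauge and specimen between 1 and 12 N and contact force between the fingers and gauge above 2 N); the arm keeps its last pose, push and grip.
It fails at once if the gauge is pressed hard on the specimen (contact force between gauge and specimen above 20 N).
It fails at once if the weights are disturbed (distance of weights from where it was at the start of the episode above 0.03 m).
It fails at once if the caliper is disturbed (distance of caliper from where it was at the start of the episode above 0.03 m).
It fails at once if the carton is disturbed (distance of carton from where it was at the start of the episode above 0.03 m).
It also fails if it takes over 58 s, if anything falls off the work surface, if the arm or the gripper's body presses on something with over 40 N, if the wrist force passes 120 N, or if a joint passes its speed limit or range.

## Working session

There is one attempt and no reset: what is moved stays moved. The work goes in short steps, each a Python script; the robot and the scene stay as the last script left them, time stands still between calls to the robot, and variables do not carry over. Pictures are saved under pics/ and viewed, at most 10 in all, crops included, and the job is handed in when it is done.

```bash
mkdir -p pics
python3 - <<'E'
from station import *
import cv2
for n in("scene","top"):
    im=read_camera(n);cv2.imwrite(f"pics/{n}0.png",im[:,:,::-1])
    c=camera_info(n);print(n,c["intrinsics"],c["dist"],c["T"])
print(get_time(),get_ee_rot())
E
```

```text
scene [[402.14929766   0.         274.24236541]
 [  0.         402.14929766 213.66411166]
 [  0.           0.           1.        ]] [-0.06347403  0.          0.          0.          0.        ] [[-0.74123741 -0.47509385  0.4741866   0.93929705]
 [ 0.67124134 -0.52618223  0.52207981  0.3795618 ]
 [ 0.00147166  0.70527874  0.70892858  0.67101792]
 [ 0.          0.          0.          1.        ]]
top [[449.0066142    0.         286.49722449]
 [  0.         449.0066142  211.2335701 ]
 [  0.           0.           1.        ]] [-0.12220658  0.          0.          0.          0.        ] [[-0.02368625  0.98073968 -0.19387791  0.38030577]
 [-0.99967999 -0.0215128   0.01330845 -0.02764647]
 [ 0.00888127  0.19413109  0.98093539  1.04038721]
 [ 0.          0.          0.          1.        ]]
0.1 [-6.95587132e-04  9.81458338e-01  1.91674295e-01 -1.06961499e-04]
```

View pics/scene0.png

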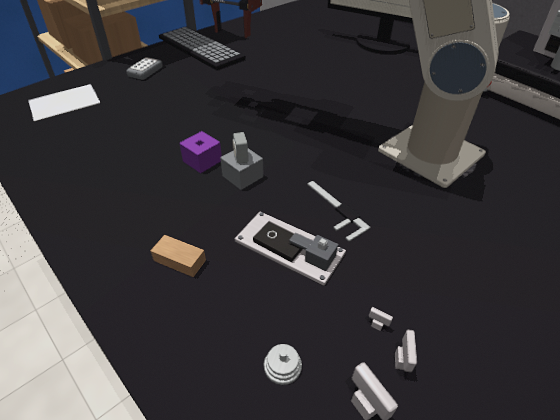

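View pics/top0.png

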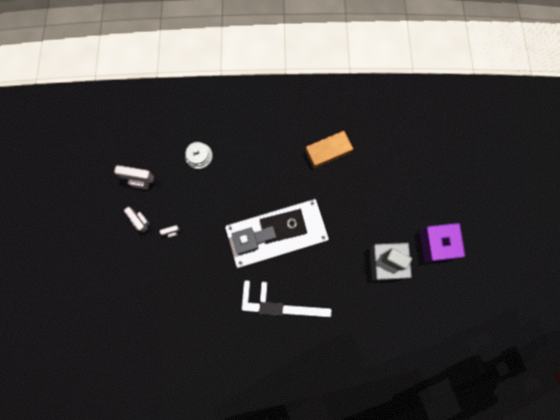

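The scene view shows the handles small (380,318), middle (406,352) and large (373,390), the spindle at (323,243), the ring at (272,235) and the gauge at (241,150). In the top view the middle handle is at (136,218), the spindle at (243,240), the ring at (292,224) and the gauge at (396,260). I'll zoom in next.

```bash
cat > h.py <<'E'
from station import *
import cv2, numpy as np
from scipy.spatial.transform import Rotation as R
def rays(n,px):
    c=camera_info(n);K=np.array(c["intrinsics"]);T=np.array(c["T"])
    u=cv2.undistortPoints(np.array(px,float).reshape(-1,1,2),K,np.array(c["dist"]))[:,0]
    d=np.c_[u[:,0],-u[:,1],-np.ones(len(u))]@T[:3,:3].T
    return T[:3,3],d
def onplane(n,px,z):
    o,d=rays(n,px);return o+d*((z-o[2])/d[:,2])[:,None]
def tri(ps,pt):
    o1,d1=rays("scene",ps);o2,d2=rays("top",pt);out=[]
    for a,b in zip(d1,d2):
        s=np.linalg.lstsq(np.c_[a,-b],o2-o1,rcond=None)[0]
        p,q=o1+a*s[0],o2+b*s[1];out.append(np.r_[(p+q)/2,np.linalg.norm(p-q)])
    return np.array(out)
def proj(n,P):
    c=camera_info(n);T=np.array(c["T"]);q=(np.atleast_2d(P)-T[:3,3])@T[:3,:3]
    q=q*[1,-1,-1]
    return cv2.projectPoints(q,np.zeros(3),np.zeros(3),np.array(c["intrinsics"]),np.array(c["dist"]))[0][:,0]
def crop(im,x,y,w,h,s):
    return cv2.resize(im[y:y+h,x:x+w],None,fx=s,fy=s,interpolation=cv2.INTER_CUBIC)
E
python3 - <<'E'
from h import *
s=cv2.imread("pics/scene0.png");t=cv2.imread("pics/top0.png")
a=np.hstack([crop(s,380,320,50,60,5),crop(s,225,205,125,60,4)[:, :500]]); 
a=np.hstack([crop(s,385,325,50,50,6),crop(s,228,205,80*1+45,50,4)[:0] if 0 else crop(s,230,205,83,50,6)])
print(a.shape)
b=np.hstack([crop(t,115,195,50,50,6),crop(t,225,200,83,50,6)])
cv2.imwrite("pics/m1.png",np.vstack([a,b]))
c=np.hstack([crop(s,215,125,55,65,6),crop(s,295,230,40,65,6)])
d=np.hstack([crop(t,365,235,55,50,6),crop(t,225,220,40,50,6)])
cv2.imwrite("pics/m2.png",np.vstack([c[:390],d])[:600])
E
```

```text
Traceback (most recent call last):
ValueError: all the input array dimensions except for the concatenation axis must match exactly, but along dimension 0, the array at index 0 has size 300 and the array at index 1 has size 240
```

Run:
```python
from h import *
s=cv2.imread("pics/scene0.png");t=cv2.imread("pics/top0.png")
# 100 px tall total at 6x ; m1: rows scene / top
cv2.imwrite("pics/m1.png",np.vstack([np.hstack([crop(s,385,325,50,50,6),crop(s,255,210,83,50,6)+0 ][:2]),np.hstack([crop(t,115,195,50,50,6),crop(t,225,205,83,50,6)])]))
cv2.imwrite("pics/m2.png",np.hstack([crop(s,215,125,55,65,7),crop(t,367,232,55,65,7)]))
```

```text
(no output)
```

View pics/m1.png

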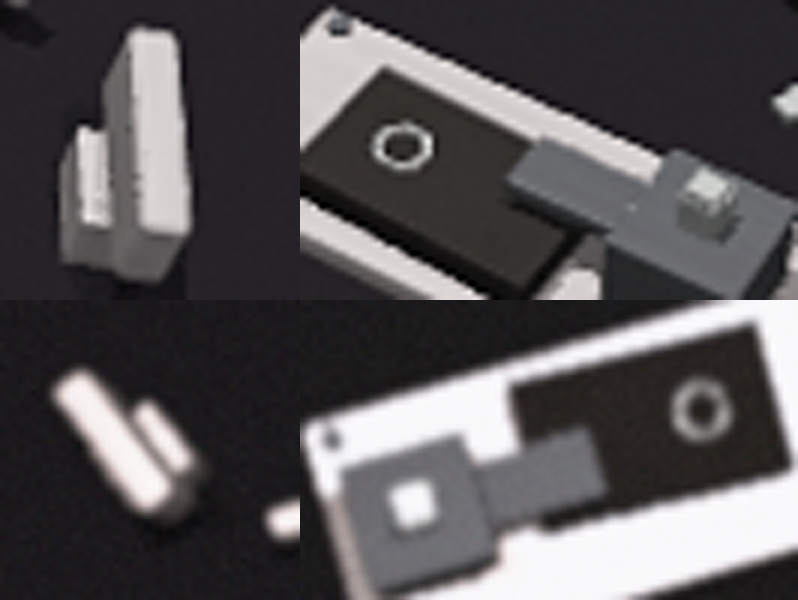

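View pics/m2.png

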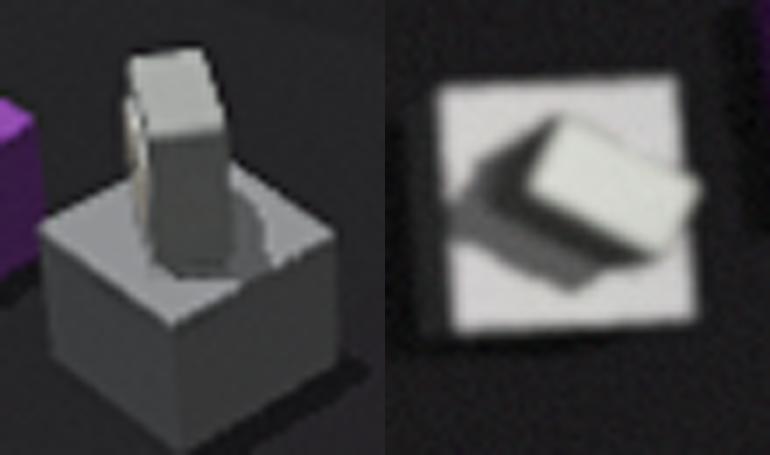

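The crops show the middle handle upright, with its fin top bright in both views. The spindle's bright square tip is clear, and so is the ring. The gauge's dial faces the upper right of the top view (towards +x −y). Next I'll measure from masks.

```bash
cat >> h.py <<'E'
def blob(im,x0,y0,w,h,thr,seed,inv=False,s=8):
    g=cv2.resize(im[y0:y0+h,x0:x0+w],None,fx=s,fy=s,interpolation=cv2.INTER_CUBIC)
    g=cv2.cvtColor(g,cv2.COLOR_RGB2GRAY) if g.ndim==3 else g
    m=((g<thr) if inv else (g>thr)).astype(np.uint8)
    cs,_=cv2.findContours(m,cv2.RETR_LIST,cv2.CHAIN_APPROX_NONE)
    S=(np.array(seed)-[x0,y0]+.5)*s
    cs=[c for c in cs if cv2.contourArea(c)>2*s*s]
    c=max(cs,key=lambda c:cv2.pointPolygonTest(c,tuple(map(float,S)),True))
    f=lambda p:(np.array(p,float)+.5)/s-.5+[x0,y0]
    M=cv2.moments(c);cen=f([M['m10']/M['m00'],M['m01']/M['m00']])
    q=cv2.minAreaRect(c);return cen,f(cv2.boxPoints(q)),f(q[0]),f(c[:,0])
def quad(P):  # rect axes (long dir angle, sizes) from 4 world pts
    a=(P[1]-P[0]+P[2]-P[3])/2;b=(P[2]-P[1]+P[3]-P[0])/2
    la,lb=np.linalg.norm(a[:2]),np.linalg.norm(b[:2])
    v=a if la>lb else b
    return np.degrees(np.arctan2(v[1],v[0])),max(la,lb),min(la,lb)
E
python3 - <<'E'
from h import *
np.set_printoptions(precision=4,suppress=True)
s=cv2.imread("pics/scene0.png")[:,:,::-1];t=cv2.imread("pics/top0.png")[:,:,::-1]
def two(nm,a,b,z):
    A=blob(s,*a);B=blob(t,*b)
    print(nm,A[0],B[0],"tri",tri([A[0]],[B[0]])[0],"top@z",onplane("top",[B[0],B[2]],z)[:,:2].ravel(),"scene@z",onplane("scene",[A[0]],z)[0,:2],"quad",quad(onplane("top",B[1],z)),quad(onplane("scene",A[1],z)))
for th in (140,170,200):
    two("fin",(385,320,50,60,th,(411,346)),(115,195,50,50,th,(134,216)),.06)
    two("spin",(310,230,30,30,th,(323,241)),(230,228,28,28,th,(243.5,238.5)),.066)
two("ring",(255,220,35,30,110,(265.5,234.5)),(275,208,35,32,90,(284.5,224)),.028)
off=np.array([.43,.43])
gs=np.array([(130,57),(203,48),(226,127),(148,138)])/7+[215,125]-off
gt=np.array([(177,115),(315,187),(270,258),(142,187)])/7+[367,232]-off
print("gauge",tri([gs.mean(0)],[gt.mean(0)]),quad(onplane("top",gt,.12)),quad(onplane("scene",gs,.12)),onplane("top",[gt.mean(0)],.12),onplane("scene",[gs.mean(0)],.12))
st=blob(t,360,235,60,55,110,(378,248));print("stand",onplane("top",st[1],.06),onplane("top",[st[2]],.06))
pl=blob(t,215,190,125,85,150,(320,230));print("plate",quad(onplane("top",pl[1],.012)),onplane("top",[pl[2]],.012), onplane("top",pl[1],.012))
ga=cv2.cvtColor(t,cv2.COLOR_RGB2GRAY);print(ga[230:252:2,226:262:2])
E
```

```text
fin [410.9785 346.7149] [135.646  218.1084] tri [0.5665 0.303  0.0509 0.0046] top@z [0.5658 0.2979 0.5695 0.2987] scene@z [0.5706 0.306 ] quad (np.float64(-139.1056406210059), np.float64(0.06110286646445386), np.float64(0.028665206107400233)) (np.float64(37.6401426150022), np.float64(0.06093212642208374), np.float64(0.014629275952539137))
spin [322.6853 240.6127] [243.4242 238.3293] tri [0.5143 0.0549 0.0665 0.0005] top@z [0.5145 0.0548 0.5144 0.0546] scene@z [0.5138 0.0548] quad (np.float64(-162.13971266190205), np.float64(0.017853405141143336), np.float64(0.017773195804063092)) (np.float64(95.19413761559986), np.float64(0.015790933986300673), np.float64(0.013099830695584123))
fin [411.0305 346.5346] [133.6786 218.1414] tri [0.5668 0.3048 0.0539 0.0008] top@z [0.5658 0.3024 0.566  0.3029] scene@z [0.5702 0.3059] quad (np.float64(-141.15308000968827), np.float64(0.05928001981694076), np.float64(0.014830760077576185)) (np.float64(38.272603982022375), np.float64(0.0597539645304043), np.float64(0.013154335592780831))
spin [322.4862 240.4097] [243.4234 238.3649] tri [0.5144 0.0547 0.0669
[... 2129 characters left out ...]
113 111 141 137 119 112]
 [ 53 235 241 128 106 104 107 108 119 133 124 112 110 112  96 108 109 111]
 [ 36 194 232 130 105 109 110 162 221 239 195 114 115 111 102 107 114 112]
 [ 24  97 167 123 105 108 109 192 248 249 225 114 113 112 105 102 110 111]
 [ 28  49 143 135 108 108 109 142 241 242 223 127 113 112 112  99 110 111]
 [ 23  31 127 153 113 109 109 109 178 165 127 105 113 111 114  94  87  90]
 [ 26  28  98 159 123 114 111  95  97 106 106 113 113 115 116 101 131 204]
 [ 23  25  67 155 130 112 112 110 109 111 112 114 114 112 114 106 184 247]
 [ 25  27  39 141 149 111 112 112 112 112 110 109 107  97  75  68 175 244]
 [ 26  29  28 113 152 115 111 109 109 102  89  71  58  60  86 187 239 247]]
```

```bash
cat >> h.py <<'E'
def down(psi):
    a=np.radians(psi);y=np.array([np.cos(a),np.sin(a),0]);z=np.array([0,0,-1.])
    q=R.from_matrix(np.c_[np.cross(y,z),y,z]).as_quat();return q[[3,0,1,2]]
def psi_now():
    q=np.array(get_ee_rot());y=R.from_quat(q[[1,2,3,0]]).as_matrix()[:,1];return np.degrees(np.arctan2(y[1],y[0]))
def snap(n,f):
    im=read_camera(n);cv2.imwrite(f"pics/{f}.png",im[:,:,::-1]);return im
H=np.array([.5667,.3046]);S=np.array([.5144,.0547]);G=np.array([.4586,-.2714]);MK=np.array([.5533,-.0521])
E
python3 - <<'E'
from h import *
np.set_printoptions(precision=3,suppress=True)
print(psi_now())
for k in(90,-90):
    for p,z,a in((H,.031,38.7),(S,.081,16.5),(S,.081,-45),(S,.081,106.5),(S,.081,45),(G,.08,-30),(MK,.1,-74.2)):
        print(k,a,inverse_kinematics([*p,z],down(a+k)))
E
```

```text
-67.89897159698218
90 38.7 [ 0.475  0.699  1.675 -0.     0.767 -1.772]
90 16.5 [ 0.083  0.485  1.953 -0.     0.704 -1.776]
90 -45 [ 0.083  0.485  1.953 -0.     0.704 -0.702]
90 106.5 None
90 45 [ 0.083  0.485  1.953 -0.     0.704 -2.273]
90 -30 [-0.557  0.504  1.919 -0.     0.719 -1.604]
90 -74.2 [-0.115  0.496  1.861 -0.     0.784 -0.391]
-90 38.7 [ 0.475  0.699  1.675 -0.     0.767  1.37 ]
-90 16.5 [ 0.083  0.485  1.953 -0.     0.704  1.366]
-90 -45 [ 0.083  0.485  1.953 -0.     0.704  2.439]
-90 106.5 [ 0.083  0.485  1.953 -0.     0.704 -0.205]
-90 45 [ 0.083  0.485  1.953 -0.     0.704  0.868]
-90 -30 [-0.557  0.504  1.919 -0.     0.719  1.538]
-90 -74.2 None
```

Run:
```python
from h import *
np.set_printoptions(precision=4,suppress=True)
move_pose([*H,.12],down(128.7))
print(movel([*H,.032],until_force=8,v=.1),get_tcp_pos())
command_gripper(0.0)
print("w",get_grip_width()*.088,get_finger_force(),get_time())
movel([*H,.16],v=.2)
move_pose([*S,.125],down(106.5))
wait(.2)
print(get_tcp_pos(),psi_now(),get_grip_width()*.088,get_time())
a=snap("scene","s1");b=snap("top","t1")
cv2.imwrite("pics/m3.png",np.hstack([crop(a,270,160,90,100,4),crop(b,190,185,100,100,4)])[:,:,::-1])
```

```text
False [0.5672 0.3048 0.0326]
w 0.013515701016340512 29.997602105140686 5.575
[0.515  0.0558 0.1251] 106.60933814014184 0.013756410352633707 7.575
```

View pics/m3.png

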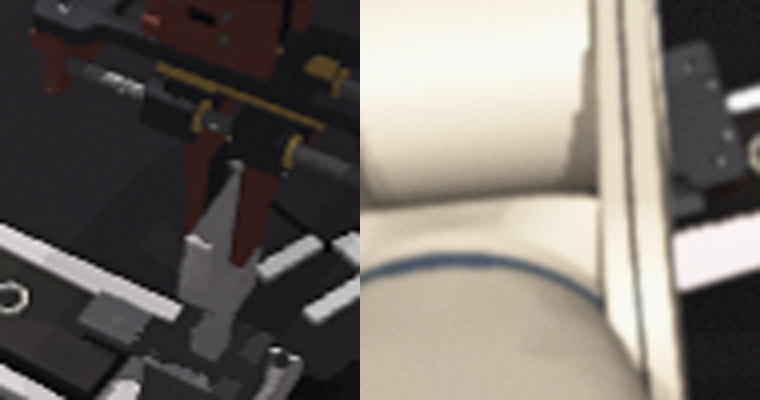

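The handle is held, with the grip at 13.7 mm. The arm hides the top view; in the scene crop the hub is right above the spindle. I'll turn the handle side-on and end-on to the scene camera to find its offset along the fin.

Run:
```python
from h import *
np.set_printoptions(precision=4,suppress=True)
out=[]
for i,phi in enumerate((47.8,-42.2)):
    move_pose([*S,.17],down(phi+90)); wait(.2)
    p=np.array(get_tcp_pos());a=snap("scene",f"s2_{i}")
    c=p+[0,0,-.032]; uv=proj("scene",[c,c+[0,0,.026],c+[0,0,.06]])
    print(p,psi_now()-90,uv.ravel())
    u,v=uv[1].round().astype(int);x,y=u-32,v-40
    print("crop",x,y);out.append(crop(a,x,y,64,75,6))
cv2.imwrite("pics/m4.png",np.hstack(out)[:,:,::-1]);print(get_time())
```

```text
[0.5139 0.0547 0.1693] 47.74831805747783 [325.9297 215.4885 327.2494 205.4607 329.0713 191.5642]
crop 295 165
[0.5144 0.0547 0.17  ] -42.18340481028821 [325.7965 215.3422 327.114  205.3012 328.933  191.3858]
crop 295 165
10.1583
```

View pics/m4.png

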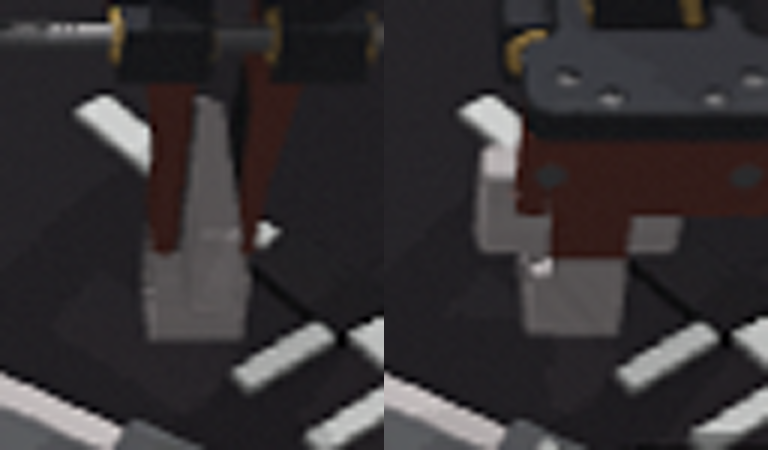

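Run:
```python
from h import *
np.set_printoptions(precision=2,suppress=True)
d=np.array([np.cos(np.radians(47.8)),np.sin(np.radians(47.8)),0])
ex=np.array([np.cos(np.radians(-42.2)),np.sin(np.radians(-42.2)),0])
for i,p in enumerate(([.5139,.0547,.1693],[.5144,.0547,.17])):
    g=cv2.cvtColor(cv2.imread(f"pics/s2_{i}.png"),cv2.COLOR_BGR2GRAY).astype(float)
    c=np.array(p)-[0,0,.032]
    hs=np.linspace(0,.026,53);F=proj("scene",[c+.014*d+[0,0,h] for h in hs])
    W=[proj("scene",[c+.014*d+s*.014*ex+[0,0,.008] for s in(-1,1)])]
    print("pred row range",F[0],F[-1],"width",W[0][:,0])
    for r in range(210,221):
        row=g[r,310:345];x=np.arange(310,345,.05);v=np.interp(x,np.arange(310,345),row)
        pk=np.median(row[14:20]);thr=(pk+38)/2
        m=v>thr;k=int((326-310)/.05);l=k
        while l>0 and m[l]:l-=1
        q=k
        while q<len(x)-1 and m[q]:q+=1
        print(i,r,pk,x[l],x[q],(x[l]+x[q])/2,"pred",np.interp(r,F[::-1,1],F[::-1,0]))
```

```text
pred row range [326.62 220.89] [327.98 210.86] width [334.67 319.39]
0 210 83.0 318.4000000000019 335.75000000000585 327.0750000000039 pred 327.9787641550326
0 211 83.5 318.4500000000019 336.25000000000597 327.35000000000394 pred 327.9600965513125
0 212 84.0 318.65000000000197 336.15000000000595 327.40000000000396 pred 327.82488984574127
0 213 83.5 318.15000000000185 336.10000000000593 327.12500000000387 pred 327.6896403578742
0 214 83.5 318.50000000000193 335.70000000000584 327.1000000000039 pred 327.55434810198625
0 215 84.5 318.4500000000019 335.4500000000058 326.95000000000385 pred 327.4190128629743
0 216 86.5 318.4000000000019 335.4000000000058 326.90000000000384 pred 327.2836348463309
0 217 83.0 318.55000000000194 335.35000000000576 326.95000000000385 pred 327.14821408291976
0 218 85.0 318.700000000002 335.1000000000057 326.90000000000384 pred 327.0127505969829
0 219 83.5 319.05000000000206 335.0500000000057 327.0500000000039 pred 326.8772444084915
0 220 84.0 319.05000000000206 335.0500000000057 327.0500000000039 pred 326.7416951292301
pred row range [326.47 220.76] [327.83 210
[... 314 characters left out ...]
000000000167 334.45000000000556 325.9000000000036 pred 327.5199143601595
1 214 82.5 317.4500000000017 334.35000000000554 325.9000000000036 pred 327.3850440983902
1 215 82.5 317.4500000000017 334.35000000000554 325.9000000000036 pred 327.25013121514405
1 216 83.0 317.65000000000174 334.1500000000055 325.9000000000036 pred 327.1151756684032
1 217 83.5 317.70000000000175 334.1000000000055 325.9000000000036 pred 326.98017728989174
1 218 84.0 317.75000000000176 333.7500000000054 325.7500000000036 pred 326.8451363181304
1 219 85.0 318.05000000000183 333.50000000000534 325.7750000000036 pred 326.7100527792667
1 220 77.0 318.65000000000197 333.45000000000533 326.05000000000365 pred 326.5749267015173
```

```bash
cat >> h.py <<'E'
def go(p,psi=None,v=.1,**k):   # line with correction of steady error
    p=np.array(p,float)
    movel(p,v=v,**k); e=p-np.array(get_tcp_pos())
    if np.linalg.norm(e)>.0003 and np.linalg.norm(e)<.004: movel(p+e,v=.03)
E
python3 - <<'E'
from h import *
np.set_printoptions(precision=4,suppress=True)
t=np.array([.5120,.0548])
move_pose([*t,.12],down(106.5)); go([*t,.106]); wait(.1)
print(get_tcp_pos(),psi_now(),get_time())
p=np.array(get_tcp_pos())
r=movel([*t,.0815],v=.03,until_force=6)
print(r,get_tcp_pos(),get_ft_force(),get_ft_torque(),get_time())
E
```

```text
[0.5126 0.0549 0.1065] 106.4935784334757 11.7667
True [0.5128 0.0549 0.095 ] [-1.0363 -0.2403  5.5502] [ 0.1155 -0.0483  0.024 ] 12.2583
```

```bash
cat > srch.py <<'E'
from h import *
np.set_printoptions(precision=4,suppress=True)
t=np.array([.5122,.0549]);d=np.radians(47.8);D=np.array([np.cos(d),np.sin(d)]);E=np.array([D[1],-D[0]])
offs=[(1.2,0),(-1.2,0),(0,1),(0,-1),(1.2,1),(-1.2,1),(1.2,-1),(-1.2,-1),(2.2,0),(-2.2,0)]
for a,b in offs:
    o=t+(a*D+b*E)/1000
    z=get_tcp_pos()[2]
    movel([*o,.0965],v=.02)
    r=movel([*o,.0815],v=.03,until_force=6)
    print(a,b,r,get_tcp_pos(),get_ft_force(),get_time())
    if get_tcp_pos()[2]<.0925: break
E
python3 srch.py
```

```text
1.2 0 True [0.5135 0.0558 0.0818] [0.3249 0.0128 4.5955] 13.0083
```

Run:
```python
from h import *
np.set_printoptions(precision=3,suppress=True)
wait(.25)
p=np.array(get_tcp_pos());phi0=psi_now()-90;u=lambda f:np.array([np.cos(np.radians(f)),np.sin(np.radians(f))])
C=p[:2]+.00175*u(phi0);print(C,phi0,get_ft_torque())
for k in range(1,15):
    f=phi0-5*k
    move_pose([*(C-.00175*u(f)),.0815],down(f+90))
    tq=get_ft_torque();print(round(f,1),psi_now()-90,tq,np.array(get_ft_force()),np.array(get_tcp_pos())[2],round(get_time(),2))
    if k>5 and abs(tq[2])>.9: break
```

```text
[0.515 0.056] 16.494637980555467 [ 0.186 -0.093 -0.018]
11.5 11.463683482595016 [ 0.019 -0.077 -0.045] [-0.019  0.39   6.765] 0.08178290065710606 13.51
6.5 6.469448501674975 [-0.06  -0.233 -0.049] [ 0.8   -1.063  5.804] 0.08177760335612136 13.76
1.5 1.6272033109778619 [-0.456 -0.523 -0.006] [ 1.452 -3.464  5.42 ] 0.08177559497919153 14.01
-3.5 -3.3677693433967875 [-0.495 -0.51  -0.05 ] [ 2.054 -2.67   5.838] 0.08177151118885054 14.26
-8.5 -8.365692729355601 [-0.516 -0.535 -0.043] [ 1.626 -2.613  4.917] 0.08177403390265636 14.51
-13.5 -13.36226354252878 [-0.467 -0.509 -0.056] [ 1.974 -1.777  4.894] 0.08180014105438084 14.76
-18.5 -18.36701563008336 [-0.484 -0.565 -0.051] [ 2.114 -2.547  6.077] 0.08177757491179119 15.01
-23.5 -23.34690137764879 [-0.443 -0.497  0.037] [ 1.596 -2.518  4.878] 0.08175669516594532 15.26
-28.5 -28.336827298900737 [-0.486 -0.553 -0.001] [ 1.718 -2.591  4.74 ] 0.08178308138296862 15.51
-33.5 -33.31682511361365 [-0.452 -0.559 -0.036] [ 2.085 -2.532  5.858] 0.08178845419793837 15.76
-38.5 -38.29898802697415 [-0.511 -0.529 -0.091] [ 2.805 -2.49   5.491] 0.08176841166712989 16.01
-43.5 -43.28751168959955 [-0.564 -0.53   0.001] [ 2.892 -3.202  5.698] 0.08177272876355497 16.26
-48.5 -48.26234819908041 [-0.638 -0.559  0.13 ] [ 2.823 -2.449  5.711] 0.08179249687126991 16.51
-53.5 -53.18933102214616 [-0.51  -0.632  0.608] [ 2.509 -2.015  4.657] 0.08176105856036175 16.76
```

The torque rise near −48° shows the stop. I'll release, back off and check.

Run:
```python
from h import *
wait(.3);print(get_ft_torque())
p=np.array(get_tcp_pos())
command_gripper(1.0)
movel([p[0],p[1],.2],v=.25)
move_pose([*G,.2],down(60));wait(.2)
a=snap("scene","s3");b=snap("top","t3");print(get_time(),get_tcp_pos(),psi_now())
c=np.hstack([crop(a,295,200,65,65,6),crop(b,215,205,65,65,6)])
cv2.imwrite("pics/m5.png",c[:,:,::-1])
F=blob(b,225,205,50,60,190,(242,239));print(quad(onplane("top",F[1],.11)),onplane("top",[F[2]],.11), S)
```

```text
[-0.47291308 -0.54379051  0.58333819]
20.4417 [ 0.45897716 -0.27075884  0.20003537] 60.0672208746794
(np.float64(-73.8191665779115), np.float64(0.10897007190576048), np.float64(0.04766604526327326)) [[0.52770505 0.03142417 0.11      ]] [0.5144 0.0547]
```

View pics/m5.png

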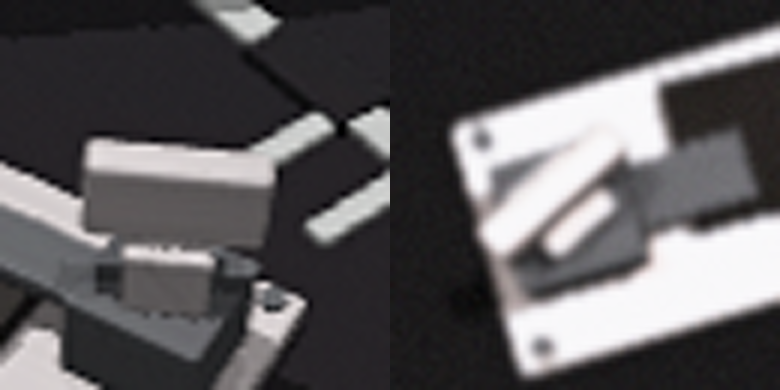

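The handle sits home on the block, with its fin at about −51°, matching the stop. Next is the gauge.

Run:
```python
from h import *
np.set_printoptions(precision=4,suppress=True)
print(movel([*G,.088],v=.15,until_force=6),get_tcp_pos())
command_gripper(0.0)
print("w",get_grip_width()*.088,get_finger_force(),get_tcp_pos(),get_ft_force(),get_time())
zg=get_tcp_pos()[2]
movel([*G,.19],v=.15)
move_pose([*MK,.16],down(15.8))
movel([*MK,.111],v=.1);wait(.3)
p=get_tcp_pos();a=snap("scene","s4");print(zg,p,psi_now(),get_grip_width()*.088,get_finger_force(),get_time())
tip=np.array(p)-[0,0,zg-.015];print("pred tip",tip,proj("scene",[tip]),"mark",proj("scene",[[*MK,.028]]))
cv2.imwrite("pics/m6.png",crop(a,235,170,90,80,8)[:,:,::-1])
```

```text
False [ 0.4591 -0.2717  0.0886]
w 0.048191211461475765 29.9496790766716 [ 0.4588 -0.2714  0.0882] [0.5509 1.9306 3.076 ] 22.0417
0.08816777638057668 [ 0.5537 -0.0521  0.1116] 15.803002487091696 0.04822890407401107 29.950338900089264 24.9833
pred tip [ 0.5537 -0.0521  0.0384] [[271.9647 230.4725]] mark [[272.1115 233.6645]]
```

View pics/m6.png

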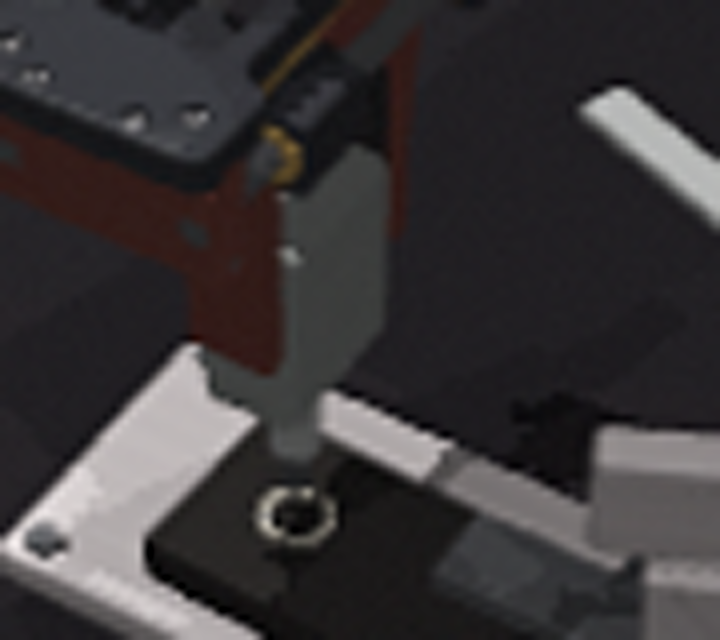

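The stem's lower end is at crop (293,458) and the ring is centred at (297,515). The dark plunger blends into the rubber, so I'll brighten and zoom.

Run:
```python
from h import *
np.set_printoptions(precision=2,suppress=True)
a=cv2.imread("pics/s4.png");tip=np.array([.5537,-.0521,.0384])
print(proj("scene",[tip,tip+[0,0,.016],tip+[0,0,.03],tip+[0,0,.045]]))
c=crop(a,255,212,40,36,16).astype(float);c=np.clip(255*((c-10)/120)**.6,0,255)
cv2.imwrite("pics/m7.png",np.nan_to_num(c).astype(np.uint8))
g=a[218:236,262:282].astype(int);print(g[:,:,1])
```

```text
[[271.96 230.49]
 [271.94 225.35]
 [271.92 220.73]
 [271.9  215.67]]
[[ 64  64  64  64  65  66  65  65  65  63  63  61  59  59  58  23  23  29
   32  33]
 [ 59  61  61  62  64  64  65  65  64  65  62  60  68 122 168 126  50  15
   24  28]
 [148 115  52  57  60  62  63  65  66  66  62  60  85 143 177 171 171 167
  108  29]
 [185 185 180 147  84  61  64  65  65  64  62  67  92 142 173 171 173 174
  172 169]
 [185 186 189 191 178  77  58  65  64  64  65  70  91 142 172 169 169 169
  171 174]
 [184 185 188 181 104  41  49  71  67  72  74  78  93 145 176 171 169 168
  168 169]
 [187 190 180  99  38  33  50  79  79  80  80  79  75  81 121 161 176 172
  169 167]
 [190 182 102  38  36  36  50  81  80  81  81  80  74  49  50  81 121 162
  176 171]
 [181  99  39  34  38  33  42  68  83  83  82  79  66  38  35  36  51  80
  117 162]
 [ 98  36  32  36  39  39  40  44  53  57  65  59  39  35  39  34  19  17
   39  75]
 [ 36  36  37  38  38  37  36  37  35  37  39  38  35  38  34  20  15  18
   13  15]
 [ 34  37  39  38  38  36  36  36  38  33  34  35  37  36  21  17  17  16
   14  17]
 [ 37  39  40  39  39  36  33  34  33  31  32  32  37  34  14  15  19  15
   20  19]
 [ 38  38  37  39  38  33  78 145 143  79  89 144  56  34  13  18  17  20
   16  18]
 [ 40  39  39  38  33  78 139 134  71  45  49  66  36  62  54  18  15  18
   17  20]
 [ 39  38  37  38  32 107 169  57  28  17  17  13  18  60  97  13  15  18
   19  25]
 [ 39  39  39  36  53 113 144  27  37  35  16  15  14  47  84  15  24  24
   26  26]
 [ 37  38  38  38  36 124 185  27  31  16  13  12  20  72 114  19  25  25
   26  27]]<stdin>:5: RuntimeWarning: invalid value encountered in power
```

View pics/m7.png

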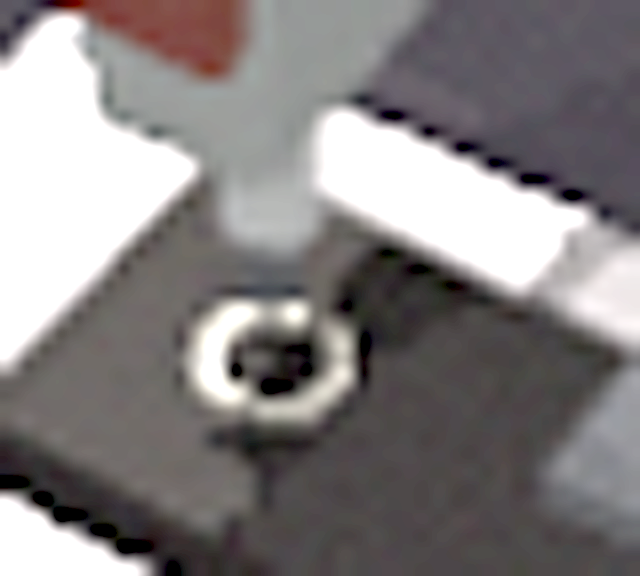

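Run:
```python
from h import *
np.set_printoptions(precision=4,suppress=True)
t=MK+np.array([.67,.74])*.0013
go([*t,.106],v=.05);wait(.3)
f0=np.mean([get_ft_force() for _ in range(5)],0);print(get_tcp_pos(),f0)
print(movel([*t,.0958],v=.015,until_force=4.5));wait(.3)
print(get_tcp_pos(),np.array(get_ft_force())-f0)
a=snap("scene","s5");print(get_time(),psi_now(),get_finger_force(),get_grip_width()*.088)
c=crop(a,235,170,90,72,8);cv2.imwrite("pics/m8.png",np.clip(c*1.6,0,255).astype(np.uint8)[:,:,::-1])
```

```text
[ 0.5545 -0.0513  0.1064] [ 0.197  -0.9595 -2.3911]
False
[ 0.5544 -0.0512  0.0959] [-0.6482  0.1323  5.3465]
26.9917 15.79754941011746 29.95128571987152 0.04791616921564016
```

View pics/m8.png

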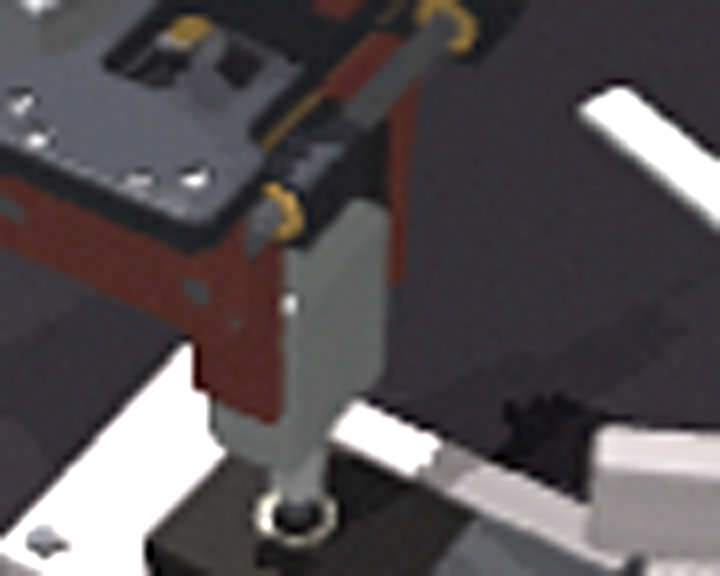

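The tip stands in the ring: the stem is over crop (300,500) and the ring centre at (297,515). The plunger is about 5 mm in, at 4–5 N, so I'm handing in.

```bash
python3 -c "
from station import *
print(job_done())"
```

```text
the job is handed in; nothing more can be done
None
```

I handed the job in at about 27 s: the handle is home on the spindle and turned to its stop, and the gauge is held upright in the ring, dial away from the spindle, with the plunger about 5 mm in; I did not see the judge's verdict.

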